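# Seat the pin with the lever press, then hold the block up level

## Task

The long aluminium valve block lying in the nest of the hand press still has its pin standing out of one end: pull the press's sprung lever all the way to its stop so that the ram drives the pin home, then ease the lever slowly and under control all the way back, without letting it fly. After that lift the block straight up until it is at least 10 cm clear of the nest, and finish while holding it there above the press, level and still; do not let go of it at the end. Leave everything else on the bench where it is.

Things in the scene. Friction and masses are not known exactly. Their poses are not given: they have to be found in the camera images.
- press: Grey horizontal hand lever press, fixed; its place and yaw vary. Base plate 255 x 140 x 12 mm. Origin on the bench top under the nest's middle; x points from the nest to the press head, along the ram; z up. Head: x = 69 to 139 mm, 84 mm wide, 95 mm high. Ram: 18 mm steel rod coming out of the head at 54 mm height; moves 15 mm per rad of lever towards the block, and back with it.
- nest (a point): Middle of the nest's steel floor, 30 mm above the bench. Back stop at the end away from the head (face 46 mm from here, top 62 mm above the bench). Four side guides 34 mm fore and aft of here, 12 mm long, tops 38 mm above the bench, inner faces 23.7 and outer faces 31.7 mm from the centre plane: the middle of the block's long sides is free for fingers.
- lever (a joint): Press lever, rad: 0 = home, leaning 0.55 from vertical away from the nest; grows as the bar is pulled over the head towards the nest; 0.9 = stop, leaning 0.35 towards the nest, pin then home. A spring pulls it back to 0: about 2 N at the bar at home, with the pin up to about 9 N at the stop. Let go at the stop it flies back; let go within 0.1 of home it only creeps.
- lever_bar (a point): Middle of the lever's grip bar: black round bar, 20 mm diameter, 94 mm free length between the two side arms, along the press's y axis, free all round; runs on a circle of 180 mm radius about the pivot. 183 mm above the bench at home, 210 mm at the highest.
- lever_pivot (a point): Pivot of the lever (axis along the press's y axis), fixed on the press 99 mm from its origin along its x axis, 30 mm above the bench, on its centre plane.
- block_centre (a point): Centre of the valve block, its centre of mass within 3 mm: loose aluminium block 90 mm long (its x axis, along the ram, towards the head), 44 mm wide (y), 48 mm high (z), 0.4 to 0.65 kg, two round dark ports on top. Lies loosely on the nest floor: centre 54 mm, top 78 mm above the bench. Ram and pin are at its centre height.
- pin (a joint): How far the pin is driven into the block, m: 0 = standing out, 0.009 = home with its head on the block. The pin sits in the middle of the block's end that faces the head; steel head 16 mm diameter, 4 mm thick; stiff, it takes about 15 N and stays where it is pushed.
- spare: Shorter aluminium block, 66 x 44 x 48 mm, one port on top, loose on the bench beside the press; origin under its middle. Leave alone.
- pinbox: Open grey plastic box, 90 x 60 x 35 mm, loose beside the press; origin under its middle. Leave alone.
- bearing: Steel bearing ring, 62 mm diameter, 18 mm high, loose beside the press; origin under its middle. Leave alone.
- driver: Screwdriver lying at the left of the bench. Leave alone.
- jar: Clear jar with black cap, 64 mm diameter, 85 mm high, at the right of the bench; origin under its middle. Leave alone.
- spanner: Steel spanner lying at the right of the bench. Leave alone.
- carton: Small brown carton, 120 x 90 x 70 mm, at the left of the bench; origin under its middle. Leave alone.
Things that resemble listed ones, but are neither listed nor needed, are in the scene too. What is shaped like the part that bears block_centre but pink or turquoise is not meant.

How it is judged (in metres and radians):
On the way, in this order (a step that is already met when the one before it is completed fails the run):
1. the lever is pulled to within 0.1 rad of its stop and the pin is driven in, the block still lying in the nest (value of joint lever above 0.8 rad and value of joint pin above 0.006 m and distance of block_centre from where it was at the start of the episode below 0.012 m), for 0.1 s.
2. the lever is back home (within 0.1 rad), the block still lying in the nest (value of joint lever below 0.1 rad and distance of block_centre from where it was at the start of the episode below 0.012 m), for 0.1 s.
3. the block is lifted 90 mm clear of the nest (height (world z) of block_centre above 0.144 m), for 0.1 s.
At the end, for the whole second after the job is handed in: Finished while the fingers still carry the block: underside 90 mm or more above the nest floor, centre within 120 mm horizontally of the nest, level within 0.10 rad, still (under 0.03 m/s, 0.25 rad/s), not touching the press; pin at least 6 mm in, lever home within 0.1 rad (height (world z) of block_centre above 0.144 m and horizontal distance between block_centre and press below 0.12 m and angle between block_centre's own z axis and vertical below 0.1 rad and linear speed of block below 0.03 m/s and angular speed of block below 0.25 rad/s and contact force between the fingers and block above 1 N and contact force between block and press below 0.1 N and value of joint lever below 0.1 rad and value of joint pin above 0.006 m); the arm keeps its last pose, push and grip.
It fails at once if the lever flies back (faster than 1.5 rad/s) (velocity of joint lever below -1.5 rad/s).
It fails at once if something else on the bench is moved by more than 20 mm (distance of any of spare, pinbox, bearing, driver, jar, spanner, carton from where it was at the start of the episode above 0.02 m).
It also fails if it takes over 64 s, if anything falls off the work surface, if the arm or the gripper's body presses on something with over 40 N, if the wrist force passes 120 N, or if a joint passes its speed limit or range.

## Robot

A 7-joint arm with a two-finger parallel gripper is mounted at the origin on the work surface. World frame = base frame: x ahead of the robot, y to its left, z up, the work surface at z = 0. Lengths are in mm, angles in degrees, forces in N, time in s.
With the tool pointing down it reaches from about 425 to 950 mm from the base axis. Payload 4.7 kg.
Tool frame: the origin (TCP) lies at the centre of the arm's flange, where the gripper is bolted on; the fingertips stand 182 mm ahead of it and the grasp point (between the pads) lies 164 mm ahead of it; z points along the fingers, y is the line along which they close (so a half turn about z gives the same grasp; the last joint's range is limited). The gripper opens to 87 mm and grips with 3 to 60 N. Pads are 19 mm wide; open, the fingers measure 117 mm over their backs; the gripper's body (75 mm by 190 mm) begins 51 mm behind the grasp point.
Start: joints at [62.401, 26.849, -2.785, 87.806, 1.381, 65.374, -4.715], TCP at [295.337, -606.965, 404.773] pointing down, gripper open.
Joint ranges: [-148.3, 148.3], [-19.14, 114.17], [-79.39, 73.82], [5.75, 140.21], [-59.74, 239.74], [12.07, 113.84], [-152.46, 152.46]. Speed limits (degrees/s): [147.25, 147.25, 180, 180, 180, 180, 180].

## Interface

Orientations are given as [roll, pitch, yaw] about the fixed x, y, z axes, in that order (R = Rz(yaw) Ry(pitch) Rx(roll)).
In Python, from plant import env, camera, close_job gives the robot as it stands.
- The arm moves only by the tool servo_tool, never from a script. Its argument "motion" is a list that holds one entry, the list of rows, each a list of 7 numbers: the shift along the tool's x, y, z in units of 20 cm (1.0 is 20 cm), then the turn, a rotation vector about the tool's x, y, z in units of pi rad (1.0 is pi rad), then the opening, from -1 (shut) to 1 (fully open). A call has 1 to 20 rows; each row is the pose to reach, as a shift and turn from the pose commanded when the call began, along the tool's axes at that moment, turning the shorter way round; what a row does not reach only later rows make up. A row lasts 1/10 s, in which the tool goes at most 50 mm and 8.59 degrees, less where a joint would pass 70% of its speed; a pose out of reach is approached as far as the arm can. A call with a number of a shift or a turn outside -1 to 1 is refused whole. A call with a gripper value outside its range is refused whole. The fingers move at their own pace and stop on an object; "grip_force" is the grip in N (left out, the last holds). Time passes only in rows, so rows that repeat a pose let the fingers close. It gives the time, the measured TCP pose, the force, the opening and the grip force at its end, in the units of the state.
- env.sense(): the state, without advancing time (a new reading comes with each control period).
- camera(name): name is "scene" or "top" or "wrist"; returns a dict with "frame" (400x640x3 uint8, red, green, blue), "fx", "fy", "cx", "cy" (pixels), "rvec" (rotation vector, rad) and "tvec" (3), from world to camera coordinates, as OpenCV has them. Camera axes: x right, y down, z forward; pixel columns grow to the right and rows downward; lengths in mm; the calibration is good to about 2 mm. A picture is of the moment at which its call begins. There is no depth.
- close_job(): hands the job in; it is judged then, once.
The state is a dict: "time": time; "joints": joint angles; "joint_vel": joint speeds; "tau": joint torques, N m; "tool_pos": TCP position; "eef_rot": TCP orientation; "force": force on the tool from outside, world axes, zero at the start; "ft_torque": the same for the moment, N m; "gripper_width": finger opening in mm; "grasp_force": force on a finger pad.
Only numpy, scipy, OpenCV 4.12 (cv2) and the standard library are available. Lean on these libraries where they do the work, as an engineer would, in place of code of your own. Each camera call takes 0.05 s, during which the arm holds its last target. There are 200 camera calls.

## Working session

There is one attempt and no reset: what is moved stays moved. The work goes in short steps, Python scripts to look and compute and a tool call to move; the robot and the scene stay as the last step left them, time stands still between calls to the robot, and variables do not carry over. Pictures are saved under pics/ and viewed, at most 10 in all, crops included, and the job is handed in when it is done.

Besides the shell and the picture viewer there is one more tool, called as name([rows], argument=value, ...), one row to a line, values as JSON. servo_tool: Moves the arm, as the interface text tells. Shifts and turns lie within -1 to 1; 1 stands for 20 cm of shift or pi rad of turn. Its arguments: {"type":"object","properties":{"motion":{"type":"array"},"grip_force":{"type":"number"}},"required":["motion"]}

```bash
mkdir -p pics; ls; cat > h.py <<'E'
import numpy as np, cv2
from plant import env, camera, close_job
from scipy.spatial.transform import Rotation as R
def snap(n,f):
    c=camera(n); cv2.imwrite(f'pics/{f}.png',cv2.cvtColor(c['frame'],cv2.COLOR_RGB2BGR)); np.savez(f'pics/{f}.npz',**c); return c
def load(f): return dict(np.load(f'pics/{f}.npz'))
def ray(c,u,v):
    M=R.from_rotvec(np.ravel(c['rvec'])).as_matrix(); t=np.ravel(c['tvec'])
    o=-M.T@t; d=M.T@np.array([(u-c['cx'])/c['fx'],(v-c['cy'])/c['fy'],1.]); return o,d
def plane(c,u,v,z):
    o,d=ray(c,u,v); return o+d*(z-o[2])/d[2]
def proj(c,P):
    M=R.from_rotvec(np.ravel(c['rvec'])).as_matrix(); q=M@np.asarray(P,float)+np.ravel(c['tvec']); return float(c['fx']*q[0]/q[2]+c['cx']),float(c['fy']*q[1]/q[2]+c['cy'])
E
python3 - <<'E'
from h import *
a=snap('top','t0'); b=snap('scene','s0')
s=env.sense(); print({k:s[k] for k in ('time','tool_pos','eef_rot','force','gripper_width')})
for c in(a,b): print(ray(c,320,200))
E
```

```text
pics
{'time': 0.1, 'tool_pos': array([ 295.20567058, -606.77713032,  403.79673384]), 'eef_rot': array([-1.79898126e+02,  4.41640171e-03,  2.59440676e+01]), 'force': array([-0.02401791,  0.45313097, -1.25893319]), 'gripper_width': 86.9395362962469}
(array([ 275.59784478,   10.69202568, 1341.89688798]), array([ 0.15202204, -0.0190989 , -0.98826748]))
(array([1115.18729939, 1086.74812653,  935.48443263]), array([-0.43405535, -0.72845788, -0.53015203]))
```

View pics/t0.png

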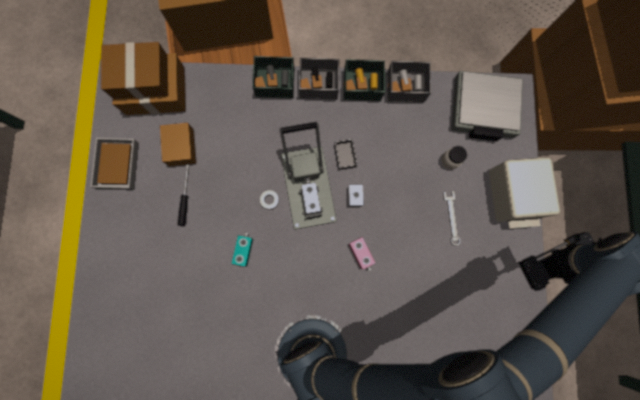

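View pics/s0.png

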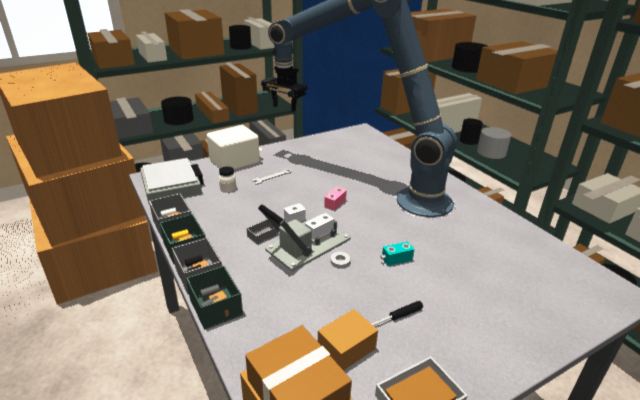

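The top view shows these candidates:
- Aluminium block in the nest at (311,199), with two ports. This is the one I want.
- Short one-port spare at (356,195).
- Turquoise block at (242,250).
- Pink block at (361,253).

The press head is at (304,165) and the lever bar at about (300,128).

I'll check the choice in a close crop.

```bash
python3 - <<'E'
import cv2
a=cv2.imread('pics/t0.png')[115:235,250:380]
b=cv2.imread('pics/s0.png')[190:280,240:360]
a=cv2.resize(a,None,fx=5,fy=5,interpolation=cv2.INTER_CUBIC)
cv2.imwrite('pics/tc.png',a)
E
```

```text
(no output)
```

View pics/tc.png

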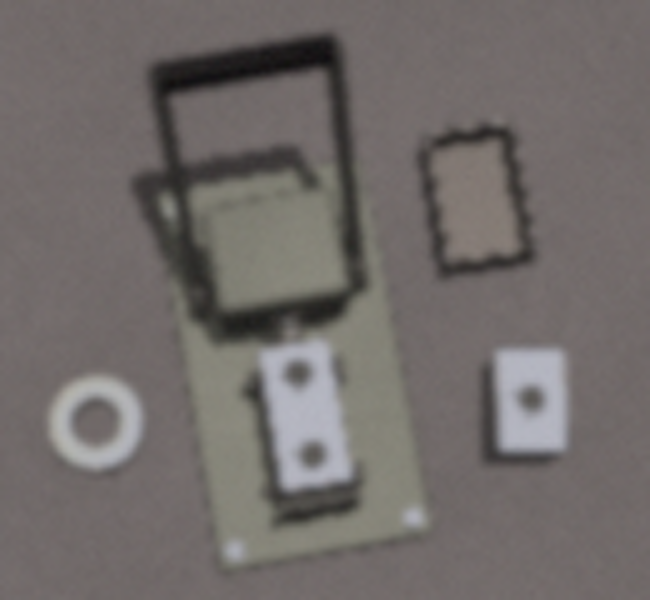

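The crop confirms the two-port aluminium block in the nest, with its centre at about crop (305,416). The spare is at (530,400), and the lever bar runs from (157,75) to (338,48).

```bash
python3 - <<'E'
from h import *
c=load('t0'); f=c['frame'].astype(int)
m=(f.min(2)>150).astype(np.uint8)
for (u0,u1,v0,v1) in [(295,330,180,220)]:
    k=np.zeros_like(m); k[v0:v1,u0:u1]=m[v0:v1,u0:u1]
    cn=max(cv2.findContours(k,0,2)[0],key=cv2.contourArea)
    pts=np.array([plane(c,u,v,78)[:2] for u,v in cn[:,0]],np.float32)
    print(cv2.minAreaRect(pts), len(pts))
P=lambda x,y,z: plane(c,250+(x+.5)/5-.5,115+(y+.5)/5-.5,z)
q=[P(*p,78) for p in ((260,348),(330,342),(355,485),(281,493))]
print('block corners',np.round(q,0).tolist(),np.mean(q,0))
d=(q[0]+q[1]-q[2]-q[3]); print('yaw',np.degrees(np.arctan2(d[1],d[0])))
bl=[P(160,76,183),P(336,48,183)]; print('bar',np.round(bl,1).tolist(),np.mean(bl,0)); e=bl[0]-bl[1]; print('bar yaw',np.degrees(np.arctan2(-e[0],e[1])), np.linalg.norm(e))
s1,s2=P(234,551,12),P(414,518,12);e=s1-s2;print('screws',s1,s2,np.degrees(np.arctan2(-e[0],e[1])))
# base plate edges
h=[P(222,570,12),P(427,527,12)];e=h[0]-h[1];print('base',h,np.degrees(np.arctan2(-e[0],e[1])),np.linalg.norm(e))
for y in(8,10,11,12):
    x=np.array([np.cos(np.radians(y)),np.sin(np.radians(y)),0]); b=np.mean(q,0)
    print(y,'pred bar from block',b+x*(99+180*np.sin(.55)))
E
```

```text
((477.6275329589844, 15.075784683227539), (87.25513458251953, 41.553680419921875), 11.76941204071045) 30
block corners [[518.0, 44.0, 78.0], [523.0, 1.0, 78.0], [434.0, -16.0, 78.0], [428.0, 29.0, 78.0]] [475.79996584  14.51278634  78.        ]
yaw 10.413986189823609
bar [[657.0, 104.2, 183.0], [677.1, 2.5, 183.0]] [667.06775509  53.33227554 183.        ]
bar yaw 11.195920171634523 103.63564912563157
screws [397.73313616  58.99294194  12.        ] [421.77081796 -56.32238628  12.        ] 11.774791245376091
base [array([385.35610874,  66.29407566,  12.        ]), array([416.13871492, -64.81636146,  12.        ])] 13.212811378393237 134.67559379220836
8 pred bar from block [667.00458974  41.38484378  78.        ]
10 pred bar from block [665.95029177  48.04141919  78.        ]
11 pred bar from block [665.33617563  51.35489339  78.        ]
12 pred bar from block [664.66432492  54.65714513  78.        ]
```

servo_tool([
  [[0.9,-0.65,-0.1,0,0,-0.14,1],[0.9,-0.65,-0.1,0,0,-0.14,1],[0.9,-0.65,-0.1,0,0,-0.14,1],[0.9,-0.65,-0.1,0,0,-0.14,1],[0.9,-0.65,-0.1,0,0,-0.14,1],[0.9,-0.65,-0.1,0,0,-0.14,1],[0.9,-0.65,-0.1,0,0,-0.14,1],[0.9,-0.65,-0.1,0,0,-0.14,1],[0.9,-0.65,-0.1,0,0,-0.14,1]],
])

```text
time: 1.0
tool_pos: [399.2, -412.9, 424.3]
eef_rot: [-180.0, 0.0, 51.0]
force: [-0.2, 1.0, 1.0]
gripper_width: 86.9
grasp_force: 0.0
```

```bash
cat >> h.py <<'E'
def rel(pos,yaw,s=None):
    s=s or env.sense(); r0=R.from_euler('xyz',s['eef_rot'],degrees=True); r1=R.from_euler('xyz',[180,0,yaw],degrees=True)
    return np.round(r0.inv().apply(np.array(pos)-s['tool_pos'])/200,3), np.round((r0.inv()*r1).as_rotvec()/np.pi,3)
def st():
    s=env.sense(); print({k:np.round(s[k],2).tolist() for k in('time','joints','tool_pos','eef_rot','force','gripper_width','grasp_force')}); return s
E
python3 - <<'E'
from h import *
s=st(); print(rel([666,53.5,420],101.5))
E
```

```text
{'time': 1.0, 'joints': [51.67, 17.11, -12.44, 99.99, 4.1, 63.37, -1.1], 'tool_pos': [399.21, -412.87, 424.31], 'eef_rot': [-179.96, 0.03, 50.97], 'force': [-0.23, 0.97, 1.0], 'gripper_width': 86.85, 'grasp_force': 0.0}
(array([ 2.651, -0.432,  0.02 ]), array([-0.   ,  0.   , -0.281]))
```

servo_tool([
  [[0.95,-0.15,0,0,0,-0.14,1],[0.95,-0.15,0,0,0,-0.14,1],[0.95,-0.15,0,0,0,-0.14,1],[0.95,-0.15,0,0,0,-0.14,1],[0.95,-0.15,0,0,0,-0.14,1],[0.95,-0.15,0,0,0,-0.14,1],[0.95,-0.15,0,0,0,-0.14,1],[0.95,-0.15,0,0,0,-0.14,1]],
])

```text
time: 1.8
tool_pos: [495.3, -246.7, 424.5]
eef_rot: [-180.0, 0.0, 76.1]
force: [-0.4, 1.0, -0.1]
gripper_width: 87.0
grasp_force: 0.0
```

```bash
python3 - <<'E'
from h import *
s=st(); print(rel([666,53.5,420],101.5))
E
```

```text
{'time': 1.8, 'joints': [40.05, 16.02, -22.01, 102.22, 6.7, 63.06, 1.88], 'tool_pos': [495.27, -246.68, 424.52], 'eef_rot': [-179.97, 0.04, 76.12], 'force': [-0.36, 0.96, -0.05], 'gripper_width': 87.0, 'grasp_force': 0.0}
(array([1.662, 0.469, 0.021]), array([-0.   ,  0.   , -0.141]))
```

servo_tool([
  [[0.83,0.23,0,0,0,-0.141,1],[0.83,0.23,0,0,0,-0.141,1],[0.83,0.23,0,0,0,-0.141,1],[0.83,0.23,0,0,0,-0.141,1],[0.83,0.23,0,0,0,-0.141,1],[0.83,0.23,0,0,0,-0.141,1],[0.83,0.23,0,0,0,-0.141,1]],
])

```text
time: 2.5
tool_pos: [579.5, -96.6, 424.5]
eef_rot: [-179.9, 0.1, 101.5]
force: [-0.4, -0.7, 0.6]
gripper_width: 87.3
grasp_force: 0.0
```

```bash
python3 - <<'E'
from h import *
s=st(); print(rel([666,53.5,420],101.5))
E
```

```text
{'time': 2.5, 'joints': [28.41, 20.47, -29.94, 97.48, 11.18, 65.07, 6.78], 'tool_pos': [579.5, -96.64, 424.49], 'eef_rot': [-179.94, 0.07, 101.49], 'force': [-0.41, -0.65, 0.61], 'gripper_width': 87.3, 'grasp_force': 0.0}
(array([0.65 , 0.573, 0.021]), array([-0.,  0., -0.]))
```

servo_tool([
  [[0.65,0.57,0.02,0,0,0,1],[0.65,0.57,0.02,0,0,0,1],[0.65,0.57,0.02,0,0,0,1],[0.65,0.57,0.02,0,0,0,1],[0.65,0.57,0.02,0,0,0,1],[0.65,0.57,0.02,0,0,0,1],[0.65,0.57,0.02,0,0,0,1]],
])

```text
time: 3.2
tool_pos: [665.1, 53.4, 420.6]
eef_rot: [-180.0, 0.1, 101.5]
force: [-0.5, -0.7, -0.3]
gripper_width: 87.4
grasp_force: 0.0
```

```bash
python3 - <<'E'
from h import *
s=st(); c=snap('wrist','w1'); print(rel([666,53.5,420],101.5))
o,d=ray(c,320,200);print(o,d)
print(proj(c,[666,53.5,183]),proj(c,[477,15,78]))
E
```

```text
{'time': 3.2, 'joints': [12.63, 28.58, -30.68, 86.6, 15.27, 69.04, -8.98], 'tool_pos': [665.12, 53.41, 420.65], 'eef_rot': [-179.96, 0.11, 101.49], 'force': [-0.52, -0.7, -0.28], 'gripper_width': 87.36, 'grasp_force': 0.0}
(array([-0.001,  0.004,  0.004]), array([-0.   ,  0.001, -0.   ]))
[649.44077761 127.58892866 399.79263963] [ 0.0605925  -0.27949496 -0.95829935]
(320.7989265900451, 214.07764662736025) (144.8531602317535, 182.36968818190587)
```

View pics/w1.png

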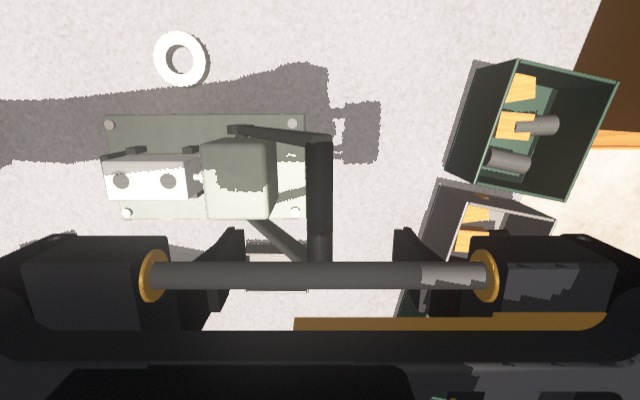

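The wrist view shows the bar centred at u≈320 (rows 140–260), where I predicted it, between the open fingers. The block is at (150,180) with its pin facing the head. Next I descend around the bar.

servo_tool([
  [[0,0,0.1,0,0,0,1],[0,0,0.2,0,0,0,1],[0,0,0.3,0,0,0,1],[0,0,0.37,0,0,0,1],[0,0,0.37,0,0,0,1],[0,0,0.37,0,0,0,-0.42],[0,0,0.37,0,0,0,-0.42],[0,0,0.37,0,0,0,-0.42],[0,0,0.37,0,0,0,-0.42],[0,0,0.37,0,0,0,-0.42],[0,0,0.37,0,0,0,-0.42],[0,0,0.37,0,0,0,-0.42],[0,0,0.37,0,0,0,-0.42]],
], grip_force=6)

```text
time: 4.55
tool_pos: [665.3, 56.4, 346.7]
eef_rot: [180.0, 0.0, 101.7]
force: [0.4, -0.5, 0.2]
gripper_width: 31.8
grasp_force: 0.0
```

```bash
python3 - <<'E'
from h import *
s=st(); 
# arc rows: press frame dx (along -press x => tool -y? ) 
yaw=np.radians(11.5)
r=R.from_euler('xyz',s['eef_rot'],degrees=True).as_matrix(); px=np.array([np.cos(yaw),np.sin(yaw),0])
print('press x in tool',r.T@px)
for th in np.arange(0,1.0,.05):
    a=.55-th; dx=180*(np.sin(a)-np.sin(.55)); dz=180*(np.cos(a)-np.cos(.55))
    print(round(th,2), 'ty %.3f tz %.3f'%(dx/200,-dz/200))
E
```

```text
{'time': 4.55, 'joints': [11.82, 32.14, -29.74, 91.16, 17.5, 61.38, -10.86], 'tool_pos': [665.26, 56.39, 346.74], 'eef_rot': [180.0, 0.0, 101.73], 'force': [0.38, -0.53, 0.25], 'gripper_width': 31.77, 'grasp_force': 0.0}
press x in tool [-3.97919841e-03  9.99992083e-01  8.75084779e-06]
0.0 ty 0.000 tz -0.000
0.05 ty -0.039 tz -0.023
0.1 ty -0.079 tz -0.043
0.15 ty -0.120 tz -0.062
0.2 ty -0.162 tz -0.078
0.25 ty -0.204 tz -0.093
0.3 ty -0.248 tz -0.105
0.35 ty -0.292 tz -0.115
0.4 ty -0.336 tz -0.123
0.45 ty -0.381 tz -0.128
0.5 ty -0.425 tz -0.132
0.55 ty -0.470 tz -0.133
0.6 ty -0.515 tz -0.132
0.65 ty -0.560 tz -0.128
0.7 ty -0.605 tz -0.123
0.75 ty -0.649 tz -0.115
0.8 ty -0.693 tz -0.105
0.85 ty -0.736 tz -0.093
0.9 ty -0.779 tz -0.078
0.95 ty -0.821 tz -0.062
```

servo_tool([
  [[0,-0.04,-0.02,0,0,0,-0.42],[0,-0.08,-0.043,0,0,0,-0.42],[0,-0.12,-0.062,0,0,0,-0.42],[0,-0.16,-0.078,0,0,0,-0.42],[0,-0.2,-0.092,0,0,0,-0.42],[0,-0.25,-0.105,0,0,0,-0.42],[0,-0.29,-0.115,0,0,0,-0.42],[0,-0.34,-0.123,0,0,0,-0.42],[0,-0.38,-0.128,0,0,0,-0.42],[0,-0.425,-0.132,0,0,0,-0.42],[0,-0.47,-0.133,0,0,0,-0.42],[0,-0.515,-0.132,0,0,0,-0.42],[0,-0.56,-0.128,0,0,0,-0.42],[0,-0.605,-0.123,0,0,0,-0.42],[0,-0.605,-0.123,0,0,0,-0.42]],
])

```text
time: 6.05
tool_pos: [546.7, 32.2, 373.6]
eef_rot: [179.7, 0.0, 101.7]
force: [5.1, 1.7, 4.5]
gripper_width: 25.4
grasp_force: 2.6
```

```bash
python3 - <<'E'
from h import *
s=st(); c=snap('wrist','w2')
u,v=np.array([11.5]),0
yaw=np.radians(11.5);px=np.array([np.cos(yaw),np.sin(yaw),0]);py=np.array([-px[1],px[0],0])
o=np.array([477,15,0])
for th in(.6,.65,.7,.75,.8,.9):
    a=.55-th; print(th,proj(c,o+px*(99+180*np.sin(a))+py*30+np.array([0,0,30+180*np.cos(a)])))
E
```

```text
{'time': 6.05, 'joints': [18.39, 19.92, -32.7, 106.02, 12.69, 57.34, -7.87], 'tool_pos': [546.73, 32.2, 373.57], 'eef_rot': [179.68, 0.05, 101.73], 'force': [5.1, 1.67, 4.51], 'gripper_width': 25.38, 'grasp_force': 2.59}
0.6 (354.44978169641456, 212.03251331050882)
0.65 (336.52002877894404, 211.55407684761963)
0.7 (318.8134338533598, 210.79731575546506)
0.75 (301.5172409525759, 209.7759649420709)
0.8 (284.8043063378679, 208.5082898592189)
0.9 (253.72149311740435, 205.3247825227581)
```

View pics/w2.png

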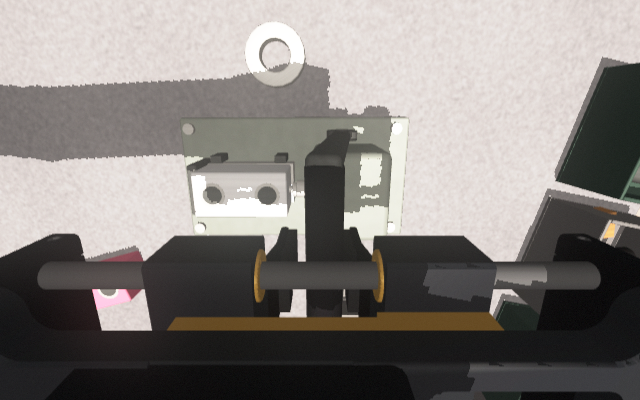

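The bar is at u≈325, so the lever is at about 0.68 rad, and the block is still seated. I'll continue slowly to the stop.

servo_tool([
  [[0,-0.025,0.004,0,0,0,-0.42],[0,-0.05,0.01,0,0,0,-0.42],[0,-0.075,0.014,0,0,0,-0.42],[0,-0.1,0.02,0,0,0,-0.42],[0,-0.125,0.028,0,0,0,-0.42],[0,-0.15,0.037,0,0,0,-0.42],[0,-0.175,0.045,0,0,0,-0.42],[0,-0.19,0.045,0,0,0,-0.42],[0,-0.2,0.045,0,0,0,-0.42],[0,-0.2,0.045,0,0,0,-0.42],[0,-0.2,0.045,0,0,0,-0.42],[0,-0.2,0.045,0,0,0,-0.42]],
])

```text
time: 7.3
tool_pos: [508.5, 24.0, 362.6]
eef_rot: [179.7, -0.0, 101.7]
force: [7.9, 2.5, -2.8]
gripper_width: 25.2
grasp_force: 4.2
```

```bash
python3 - <<'E'
from h import *
s=st(); c=snap('wrist','w3')
yaw=np.radians(11.5);px=np.array([np.cos(yaw),np.sin(yaw),0]);py=np.array([-px[1],px[0],0])
o=np.array([477,15,0])
for th in(.75,.8,.85,.9,.95):
    a=.55-th; print(th,proj(c,o+px*(99+180*np.sin(a))+py*30+np.array([0,0,30+180*np.cos(a)])))
f=c['frame'].astype(int).max(2); print(f[205,240:400:3])
E
```

```text
{'time': 7.3, 'joints': [20.31, 17.06, -33.24, 111.46, 11.36, 54.43, -6.65], 'tool_pos': [508.5, 23.98, 362.65], 'eef_rot': [179.75, -0.03, 101.74], 'force': [7.86, 2.53, -2.8], 'gripper_width': 25.24, 'grasp_force': 4.21}
0.75 (382.5485100346111, 216.72048182571797)
0.8 (363.6088531509327, 215.2697274127554)
0.85 (345.3009053498459, 213.566486794502)
0.9 (327.79220298733907, 211.64063100798566)
0.95 (311.2230589675748, 209.52406025457705)
[255 255 176 173 173 176 142 183 204 199 203 202 203 203 202 201 203 255
 255 255 254 182  53  51  52  51  52  50  52  50  49  47  46  46  44 234
  93 122  78  77 109 120 131 134 134 136 134 134 133 135 134 134 131 131]
```

servo_tool([
  [[0,-0.02,0.005,0,0,0,-0.42],[0,-0.04,0.01,0,0,0,-0.42],[0,-0.04,0.01,0,0,0,-0.42],[0,-0.04,0.01,0,0,0,-0.42]],
])

```text
time: 7.75
tool_pos: [502.3, 22.7, 362.3]
eef_rot: [179.3, -0.0, 101.7]
force: [12.1, 3.0, 0.5]
gripper_width: 35.0
grasp_force: 6.0
```

```bash
python3 - <<'E'
from h import *
s=st()
p=np.array([665.26,54,0]); yaw=np.radians(11.5);px=np.array([np.cos(yaw),np.sin(yaw),0])
print((s['tool_pos']-p)@px)
E
```

```text
{'time': 7.75, 'joints': [20.7, 16.4, -33.37, 112.35, 11.09, 53.7, -6.37], 'tool_pos': [502.28, 22.75, 362.33], 'eef_rot': [179.35, -0.01, 101.74], 'force': [12.14, 3.05, 0.52], 'gripper_width': 34.97, 'grasp_force': 6.0}
-165.938576442154
```

The finger drive is yielding because the 6 N grip is too weak. I'll raise the grip force and take the tool back a touch so the lever stays held.

servo_tool([
  [[0,0,0,0,0,0,-0.42],[0,0.01,0,0,0,0,-0.42],[0,0.02,0,0,0,0,-0.42],[0,0.02,0,0,0,0,-0.42]],
], grip_force=30)

```text
time: 8.15
tool_pos: [506.6, 23.6, 362.3]
eef_rot: [179.3, -0.0, 101.7]
force: [13.3, 2.5, -0.6]
gripper_width: 25.6
grasp_force: 6.5
```

```bash
python3 - <<'E'
from h import *
s=st(); c=snap('wrist','w4')
yaw=np.radians(11.5);px=np.array([np.cos(yaw),np.sin(yaw),0]);py=np.array([-px[1],px[0],0])
o=np.array([477,15,0])
for th in(.75,.8,.85,.9,.95):
    a=.55-th; print(th,proj(c,o+px*(99+180*np.sin(a))+py*30+np.array([0,0,30+180*np.cos(a)])))
E
```

```text
{'time': 8.15, 'joints': [20.46, 16.81, -33.3, 111.83, 11.3, 53.85, -6.57], 'tool_pos': [506.63, 23.6, 362.32], 'eef_rot': [179.32, -0.03, 101.74], 'force': [13.25, 2.5, -0.63], 'gripper_width': 25.57, 'grasp_force': 6.46}
0.75 (384.18809653656297, 216.8017603678427)
0.8 (365.2077255371369, 215.39140583275895)
0.85 (346.8333925012099, 213.72489065716272)
0.9 (329.2358396226993, 211.83161461142046)
0.95 (312.5590179025021, 209.74318048593602)
```

View pics/w4.png

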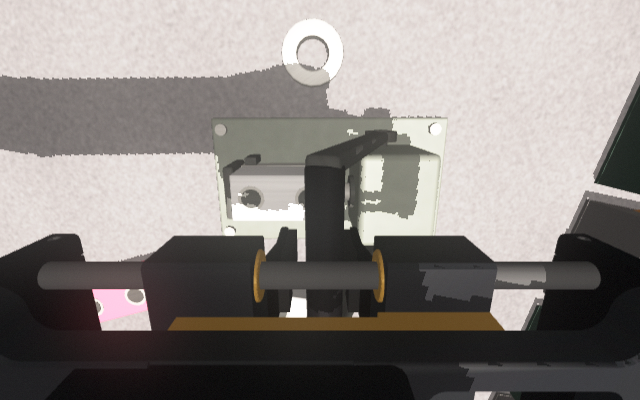

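The bar is at u≈325 with 13 N on it, so the lever is at its stop at about 0.9 rad. The block is still in the nest. Now I ease it back slowly.

servo_tool([
  [[0,0.02,-0.002,0,0,0,-0.42],[0,0.04,-0.008,0,0,0,-0.42],[0,0.06,-0.015,0,0,0,-0.42],[0,0.08,-0.022,0,0,0,-0.42],[0,0.1,-0.03,0,0,0,-0.42],[0,0.12,-0.035,0,0,0,-0.42],[0,0.14,-0.04,0,0,0,-0.42],[0,0.16,-0.044,0,0,0,-0.42],[0,0.18,-0.048,0,0,0,-0.42],[0,0.2,-0.052,0,0,0,-0.42],[0,0.22,-0.055,0,0,0,-0.42],[0,0.24,-0.058,0,0,0,-0.42],[0,0.26,-0.06,0,0,0,-0.42],[0,0.28,-0.062,0,0,0,-0.42],[0,0.3,-0.064,0,0,0,-0.42],[0,0.32,-0.065,0,0,0,-0.42],[0,0.34,-0.065,0,0,0,-0.42],[0,0.36,-0.065,0,0,0,-0.42],[0,0.38,-0.064,0,0,0,-0.42],[0,0.4,-0.064,0,0,0,-0.42]],
])

```text
time: 10.2
tool_pos: [582.3, 39.1, 373.1]
eef_rot: [-180.0, 0.0, 101.7]
force: [3.6, 0.5, -2.5]
gripper_width: 25.4
grasp_force: 1.6
```

servo_tool([
  [[0,0.025,0.002,0,0,0,-0.42],[0,0.05,0.004,0,0,0,-0.42],[0,0.075,0.008,0,0,0,-0.42],[0,0.1,0.011,0,0,0,-0.42],[0,0.125,0.016,0,0,0,-0.42],[0,0.15,0.021,0,0,0,-0.42],[0,0.175,0.027,0,0,0,-0.42],[0,0.2,0.033,0,0,0,-0.42],[0,0.225,0.04,0,0,0,-0.42],[0,0.25,0.049,0,0,0,-0.42],[0,0.275,0.058,0,0,0,-0.42],[0,0.3,0.068,0,0,0,-0.42],[0,0.325,0.08,0,0,0,-0.42],[0,0.35,0.091,0,0,0,-0.42],[0,0.375,0.104,0,0,0,-0.42],[0,0.4,0.118,0,0,0,-0.42],[0,0.42,0.13,0,0,0,-0.42],[0,0.43,0.13,0,0,0,-0.42],[0,0.435,0.13,0,0,0,-0.42],[0,0.435,0.13,0,0,0,-0.42]],
])

```text
time: 12.2
tool_pos: [667.2, 56.8, 347.3]
eef_rot: [-180.0, 0.0, 101.7]
force: [-0.1, -0.1, 0.1]
gripper_width: 25.2
grasp_force: 0.0
```

```bash
python3 - <<'E'
from h import *
s=st(); c=snap('wrist','w5')
yaw=np.radians(11.5);px=np.array([np.cos(yaw),np.sin(yaw),0]);py=np.array([-px[1],px[0],0])
o=np.array([477,15,0])
for th in(0,.05,.1):
    a=.55-th; print(th,proj(c,o+px*(99+180*np.sin(a))+py*30+np.array([0,0,30+180*np.cos(a)])))
f=c['frame'].astype(int).max(2); print(f[212,240:400:3])
E
```

```text
{'time': 12.2, 'joints': [11.78, 32.3, -29.79, 90.83, 17.57, 61.59, -10.89], 'tool_pos': [667.18, 56.81, 347.3], 'eef_rot': [-179.99, 0.01, 101.73], 'force': [-0.1, -0.1, 0.07], 'gripper_width': 25.18, 'grasp_force': 0.0}
0 (316.845228746264, 212.25169265443475)
0.05 (300.83974188255456, 215.16918532842493)
0.1 (283.4969742090447, 217.97777154795455)
[153 217 141 112  91  95  96  95  96 247 224 152 151 151 152 153 153 151
  86  49  50  52  54  51  55  55  54  53  52  52  54  53 245 242 238 244
 245 244 238 242 242 242 242 242 242 241 243 237 240 240 240 242 240 241]
```

The lever is home: the bar is at u≈315 against a predicted 317, and the force is zero. I'll open the fingers and rise.

servo_tool([
  [[0,0,0,0,0,0,0.5],[0,0,0,0,0,0,0.5],[0,0,0,0,0,0,0.5],[0,0,0,0,0,0,0.5],[0,0,-0.1,0,0,0,1],[0,0,-0.2,0,0,0,1],[0,0,-0.35,0,0,0,1],[0,0,-0.45,0,0,0,1],[0,-0.2,-0.45,0,0,0.14,1],[0,-0.4,-0.45,0,0,0.2,1],[0,-0.6,-0.45,0,0,0.3,1],[0,-0.6,-0.45,0,0,0.4,1],[0,-0.6,-0.45,0,0,0.5,1],[0,-0.6,-0.45,0,0,0.5,1],[0,-0.6,-0.45,0,0,0.5,1],[0,-0.6,-0.45,0,0,0.5,1],[0,-0.6,-0.45,0,0,0.5,1],[0,-0.6,-0.45,0,0,0.5,1],[0,-0.6,-0.45,0,0,0.5,1],[0,-0.6,-0.45,0,0,0.5,1]],
])

```text
time: 14.25
tool_pos: [549.6, 32.5, 437.3]
eef_rot: [180.0, -0.0, 11.8]
force: [0.8, 0.1, -0.1]
gripper_width: 87.0
grasp_force: 0.0
```

```bash
python3 - <<'E'
from h import *
s=st(); c=snap('wrist','w6'); snap('top','t6'); print(rel([477,15,224],11.5), proj(c,[477,15,78]))
E
```

```text
{'time': 14.25, 'joints': [6.85, 14.68, -17.76, 101.83, 4.94, 64.24, -90.75], 'tool_pos': [549.59, 32.55, 437.27], 'eef_rot': [179.99, -0.01, 11.75], 'force': [0.8, 0.12, -0.08], 'gripper_width': 87.02, 'grasp_force': 0.0}
(array([-0.374,  0.011,  1.066]), array([ 0.   , -0.   ,  0.002])) (320.9216781544344, 238.37101560782753)
```

View pics/w6.png

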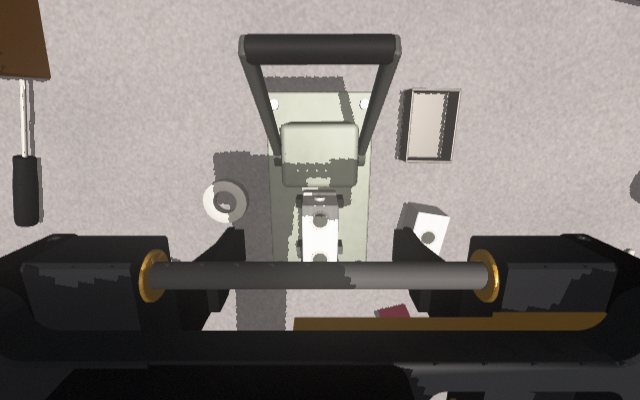

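The block is centred at u≈320 (303–338), as predicted, the pin is driven in, and the lever is home. I'll move over the block and descend.

servo_tool([
  [[-0.15,0.01,0,0,0,0,1],[-0.3,0.01,0.1,0,0,0,1],[-0.37,0.01,0.25,0,0,0,1],[-0.37,0.01,0.45,0,0,0,1],[-0.37,0.01,0.6,0,0,0,1],[-0.37,0.01,0.7,0,0,0,1],[-0.37,0.01,0.75,0,0,0,1],[-0.37,0.01,0.75,0,0,0,1],[-0.37,0.01,0.75,0,0,0,1]],
])

```text
time: 15.25
tool_pos: [478.2, 15.5, 287.9]
eef_rot: [180.0, -0.1, 11.7]
force: [0.5, 0.0, 0.4]
gripper_width: 87.4
grasp_force: 0.0
```

```bash
python3 - <<'E'
from h import *
s=st(); print(rel([477,15,224],11.5))
E
```

```text
{'time': 15.25, 'joints': [7.42, 18.21, -17.04, 119.96, 7.76, 42.76, -92.77], 'tool_pos': [478.2, 15.5, 287.91], 'eef_rot': [179.99, -0.09, 11.75], 'force': [0.49, 0.04, 0.37], 'gripper_width': 87.39, 'grasp_force': 0.0}
(array([-0.007,  0.001,  0.32 ]), array([ 0.   , -0.   ,  0.001]))
```

servo_tool([
  [[-0.005,0,0.1,0,0,0,1],[-0.005,0,0.2,0,0,0,1],[-0.005,0,0.28,0,0,0,1],[-0.005,0,0.32,0,0,0,1],[-0.005,0,0.32,0,0,0,1],[-0.005,0,0.32,0,0,0,-0.5],[-0.005,0,0.32,0,0,0,-0.5],[-0.005,0,0.32,0,0,0,-0.5],[-0.005,0,0.32,0,0,0,-0.5],[-0.005,0,0.32,0,0,0,-0.5],[-0.005,0,0.32,0,0,0,-0.5],[-0.005,0,0.32,0,0,0,-0.5],[-0.005,0,0.32,0,0,0,-0.5]],
], grip_force=35)

```text
time: 16.55
tool_pos: [476.7, 15.3, 223.2]
eef_rot: [-180.0, -0.0, 11.7]
force: [0.0, 1.1, 1.2]
gripper_width: 43.8
grasp_force: 35.0
```

Gripped at 43.8 mm. Now I lift straight up 120 mm.

servo_tool([
  [[0,0,-0.02,0,0,0,-0.5],[0,0,-0.05,0,0,0,-0.5],[0,0,-0.1,0,0,0,-0.5],[0,0,-0.15,0,0,0,-0.5],[0,0,-0.2,0,0,0,-0.5],[0,0,-0.25,0,0,0,-0.5],[0,0,-0.3,0,0,0,-0.5],[0,0,-0.35,0,0,0,-0.5],[0,0,-0.4,0,0,0,-0.5],[0,0,-0.45,0,0,0,-0.5],[0,0,-0.5,0,0,0,-0.5],[0,0,-0.55,0,0,0,-0.5],[0,0,-0.58,0,0,0,-0.5],[0,0,-0.6,0,0,0,-0.5],[0,0,-0.6,0,0,0,-0.5],[0,0,-0.6,0,0,0,-0.5],[0,0,-0.6,0,0,0,-0.5],[0,0,-0.6,0,0,0,-0.5]],
])

```text
time: 18.35
tool_pos: [476.6, 15.2, 342.7]
eef_rot: [-180.0, 0.1, 11.7]
force: [-0.7, -0.5, -4.7]
gripper_width: 44.1
grasp_force: 35.0
```

```bash
python3 - <<'E'
from h import *
s=st(); c=snap('scene','s8'); a=snap('wrist','w8')
i=cv2.resize(cv2.imread('pics/s8.png')[150:280,220:380],None,fx=2.5,fy=2.5)
j=cv2.resize(cv2.imread('pics/w8.png')[:,120:520],(400,325))
h=np.hstack([i,j]); cv2.imwrite('pics/c8.png',h)
E
```

```text
{'time': 18.35, 'joints': [8.64, 13.6, -17.95, 117.15, 5.41, 50.07, -90.59], 'tool_pos': [476.57, 15.15, 342.72], 'eef_rot': [-179.99, 0.05, 11.73], 'force': [-0.69, -0.51, -4.72], 'gripper_width': 44.07, 'grasp_force': 35.0}
```

View pics/c8.png

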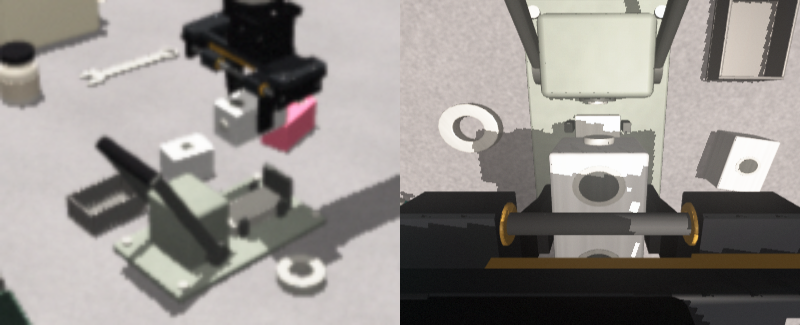

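The block hangs level in the fingers about 120 mm above the empty nest, with its pin head flush at (600,140). The lever is home and the neighbouring parts are where they were. Handing in.

```bash
python3 -c "
from plant import close_job
print(close_job())"
```

```text
the job is handed in; nothing more can be done
None
```

The job is handed in, with no verdict returned: the lever was pulled to its stop, driving the pin home, and eased back under control, and the block is held level and still about 120 mm above the nest.

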